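# Tip the bearing balls from the parts cup into the tray

### The arm

A 7-joint arm with a two-finger parallel gripper is mounted at the origin on the work surface. World frame = base frame: x ahead of the robot, y to its left, z up, the work surface at z = 0. Lengths are in m, angles in rad, forces in N, time in s.
With the tool pointing down it reaches from about 0.4 to 0.75 m from the base axis. Payload 19.5 kg.
Tool frame: the origin (TCP) lies at the very end of the fingers, on their centre line; the grasp point (between the pads) lies 19 mm behind it; z points along the fingers, y is the line along which they close (so a half turn about z gives the same grasp; the last joint's range is limited). The gripper opens to 85 mm and grips with 20 to 120 N. Pads are 22 mm wide; open, the fingers measure 114 mm over their backs; the gripper's body (76 mm by 85 mm) begins 54 mm behind the grasp point. The pads swing forward as they close: fully open they stand 13 mm farther back than shut.
Start: joints at [1.093, 0.707, -0.028, 1.485, 0.022, 0.951, -0.075], TCP at [0.243, -0.521, 0.231] pointing down, gripper open.
Joint ranges: [-2.71, 2.71], [-0.32, 2.16], [-1.57, 1.52], [0, 2.45], [-1.46, 4.6], [0, 2.02], [-2.83, 2.83]. Speed limits (rad/s): [1.89, 1.89, 2.57, 2.57, 3.01, 3.01, 3.01].

### API

Orientations are given as a rotation vector (axis times angle).
In Python, from plant import env gives the robot as it stands.
- The arm moves only by the tool servo_tool, never from a script. Its argument "deltas" is a list of rows, each an object with "translation": the shift along the world's x, y, z each as a share of 0.02 m, from -1 to 1, a list of three; "dr": the turn, a rotation vector about the world's x, y, z each as a share of 10 degrees, from -1 to 1, a list of three. In form: [{"translation": [tx, ty, tz], "dr": [ax, ay, az]}, ...]. A call has 1 to 20 rows; each row shifts and turns the commanded pose from where the row before left it; what a row does not reach is not made up. A row lasts 1/8 s, in which the tool goes at most 62.5 mm and 10.7 degrees, less where a joint would pass 70% of its speed; a pose out of reach is approached as far as the arm can. A call with a number of a shift or a turn outside -1 to 1 is refused whole. A call with a gripper value outside its range is refused whole. "jaw" is the opening, from 0 (shut) to 1 (fully open), set as the call begins (left out, the last holds). The fingers move at their own pace and stop on an object; "newtons" is the grip in N (left out, the last holds). Time passes only in rows, so rows that do not move let the fingers close. It gives the time, the measured TCP pose, the force, the opening and the grip force at its end, in the units of the state.
- env.observe(): the state, without advancing time (a new reading comes with each control period).
- env.capture(name): name is "scene" or "side" or "wrist"; returns (picture, depth): 400x640x3 uint8, red, green, blue; 400x640 float32, m along the optical axis (not along the pixel's ray), 0 where there is no reading.
- env.calibration(name): a dict with "camera_matrix" (3x3 intrinsics, pixels), "D" ([k1, k2, p1, p2, k3] as OpenCV has them; the pictures are not rectified), "R" (3x3) and "t" (3): a world point X has camera coordinates R X + t. Camera axes: x right, y down, z forward; pixel columns grow to the right and rows downward; lengths in m; the calibration is good to about 2 mm. A picture is of the moment at which its call begins: read the wrist's pose just before it. calibration takes no time and is no camera call; for the wrist camera it gives the pose at the moment of the call.
- env.job_done(): hands the job in; it is judged then, once.
The state is a dict: "clock": time; "joints": joint angles; "qvel": joint speeds; "effort": joint torques, N m; "tool_pos": TCP position; "tcp_rot": TCP orientation; "contact_force": force on the tool from outside, world axes, zero at the start; "moment": the same for the moment, N m; "grip_width": opening from 0.0 (shut) to 1.0 (fully open); "grip_force": force on a finger pad.
Only numpy, scipy, OpenCV 4.12 (cv2) and the standard library are available. Lean on these libraries where they do the work, as an engineer would, in place of code of your own. Each camera call takes 0.05 s, during which the arm holds its last target. There are 200 camera calls.

### The job

Draw the parts cup with the tab handle straight up out of its well in the block, still upright, then tip all six steel balls out of it into the open rectangular tray, spilling none. Leave everything else alone, and finish while still holding the cup raised a few centimetres clear above the tray, turned right over on its side or further, touching nothing but the gripper: do not put it down or let it go.

Things in the scene. Friction and masses are not known exactly. Their poses are not given: they have to be found in the camera images.
- cup_handle (a point): Grasp point of the loose aluminium cup: the middle of its flat upright tab handle, 53 mm from the cup's axis and 62 mm above its foot. The tab is 12 mm thick (along the cup's y), stands out along +x from the wall to 67 mm from the cup's axis, and reaches from 39 mm above the foot up to the rim. Axes: z along the cup towards its mouth, x from the cup's axis out to the tab.
- cup_center (a point): The same cup, on its axis half-way up (42.5 mm above the foot). Round, open at the top, 85 mm tall, outer diameter 54 mm at the foot widening to 68 mm at the rim, wall 3 mm, floor 5 mm thick, about 120 g.
- cup_mouth (a point): The same cup: centre of its open mouth, in the plane of the rim.
- cup: The same cup: centre of the underside of its foot; axes as for the handle. At the start it stands upright in the holder's wide well, its foot 8 mm above the table, with the tab on the side away from the robot (the cup's x within 0.7 rad of world +x).
- holder: Fixed dark steel block 90 (its x) x 180 (its y) x 36 mm tall with two round wells, 28 mm deep. The wide well (63.5 mm across, at its y = -35 mm) holds the cup; the narrow one (y = +55 mm) holds a short steel post. Origin: centre of the underside.
- tray: Fixed dark steel open rectangular tray 140 (its x) x 170 (its y) mm, 45 mm tall, wall 4 mm: where the balls go. Origin: centre of the underside; z up.
- post: Bystander: short steel post, 20 mm across and 62 mm tall, standing in the holder's narrow well. Origin: underside.
- mirror_mount: Bystander: mirror mount, dark frame 50 mm wide on a square foot, 78 mm tall. Origin: underside.
- fork: Bystander: small flat steel clamping fork 95 x 40 x 10 mm. Origin: underside.
- driver: Bystander: screwdriver with a black handle lying on the table. Origin: on the table under it.
- dish: Bystander: empty white round dish 90 mm across, 30 mm tall. Origin: underside.
- pot: Bystander: clear jar with a black lid, 48 mm across, 60 mm tall. Origin: underside.
- ball0_center (a point): Centre of one of the six loose steel balls, 18 mm across, 24 g, polished and slippery (they roll out once the cup is tipped about level, surely by 115 degrees); at the start all six lie in the bottom of the cup.
- ball1_center (a point): Centre of one of the six loose steel balls, 18 mm across, 24 g, polished and slippery (they roll out once the cup is tipped about level, surely by 115 degrees); at the start all six lie in the bottom of the cup.
- ball2_center (a point): Centre of one of the six loose steel balls, 18 mm across, 24 g, polished and slippery (they roll out once the cup is tipped about level, surely by 115 degrees); at the start all six lie in the bottom of the cup.
- ball3_center (a point): Centre of one of the six loose steel balls, 18 mm across, 24 g, polished and slippery (they roll out once the cup is tipped about level, surely by 115 degrees); at the start all six lie in the bottom of the cup.
- ball4_center (a point): Centre of one of the six loose steel balls, 18 mm across, 24 g, polished and slippery (they roll out once the cup is tipped about level, surely by 115 degrees); at the start all six lie in the bottom of the cup.
- ball5_center (a point): Centre of one of the six loose steel balls, 18 mm across, 24 g, polished and slippery (they roll out once the cup is tipped about level, surely by 115 degrees); at the start all six lie in the bottom of the cup.

How it is judged:
By the outcome, as a careful person would: the job done as asked, in the order asked, and still so for the second after the job is handed in, while the arm keeps its last pose, push and grip.
It also fails if it takes over 58 s, if anything falls off the work surface, if the arm or the gripper's body presses on something with over 40 N, if the wrist force passes 120 N, or if a joint passes its speed limit or range.

## Working session

There is one attempt and no reset: what is moved stays moved. The work goes in short steps, Python scripts to look and compute and a tool call to move; the robot and the scene stay as the last step left them, time stands still between calls to the robot, and variables do not carry over. Pictures are saved under pics/ and viewed, at most 10 in all, crops included, and the job is handed in when it is done.

Besides the shell and the picture viewer there is one more tool, called after ">>>" as name([rows], argument=value, ...), one row to a line, values as JSON. servo_tool: Moves the arm, as the interface text tells. Shift numbers are shares of 0.02 m and turn numbers shares of 10 degrees, none past 1 either way. Its arguments: {"type":"object","properties":{"deltas":{"type":"array"},"jaw":{"type":"number"},"newtons":{"type":"number"}},"required":["deltas"]}

```bash
mkdir -p pics; ls; cat > h.py <<'E'
import numpy as np, cv2
from plant import env
def grab(n,f):
    c=env.calibration(n); im,d=env.capture(n); cv2.imwrite(f'pics/{f}.png',im[:,:,::-1]); np.savez(f'pics/{f}.npz',im=im,d=d,K=c["camera_matrix"],D=c["D"],R=c["R"],t=c["t"]); return im,d,c
def load(f):
    z=np.load(f'pics/{f}.npz'); return z
def cloud(z):
    h,w=z['d'].shape; u,v=np.meshgrid(np.arange(w),np.arange(h))
    p=cv2.undistortPoints(np.stack([u,v],-1).reshape(-1,1,2).astype(np.float64),z['K'],z['D']).reshape(h,w,2)
    X=np.dstack([p*z['d'][...,None],z['d']]); 
    return (X-z['t'])@z['R']   # R^T (X-t)
E
python3 - <<'E'
from h import *
for n in("scene","side"):
    grab(n,n+"0")
    z=load(n+"0"); print(n,-z['R'].T@z['t'])
a=cv2.imread('pics/scene0.png');b=cv2.imread('pics/side0.png')
cv2.imwrite('pics/both.png',cv2.resize(np.vstack([a,b]),(800,1000))[:600] if 0 else a)
print(env.observe())
E
```

```text
pics
scene [1.04804351 0.46413104 1.05081709]
side [0.01647452 0.75031227 0.81273204]
{'clock': 0.1, 'joints': array([ 1.09329781,  0.70701341, -0.02763124,  1.48492484,  0.02198682,
        0.95089844, -0.07548661]), 'qvel': array([-0.00160074, -0.00313835,  0.00029406, -0.00307578,  0.00098424,
        0.00027319, -0.00050273]), 'effort': array([ 4.73176387e-04, -8.84293699e+01,  1.23608563e+00, -2.36451656e+01,
        1.69221772e-02,  5.10029335e-03, -1.40357042e-04]), 'tool_pos': array([ 0.24264335, -0.5210495 ,  0.23089624]), 'tcp_rot': array([-3.06640372e+00, -6.78971421e-01,  3.31418856e-04]), 'contact_force': array([ 0.10070766,  0.13357579, -0.16427805]), 'moment': array([-0.01315406, -0.01827771,  0.03725665]), 'grip_force': 0.0, 'grip_width': 1.0014088324342916}
```

View pics/scene0.png

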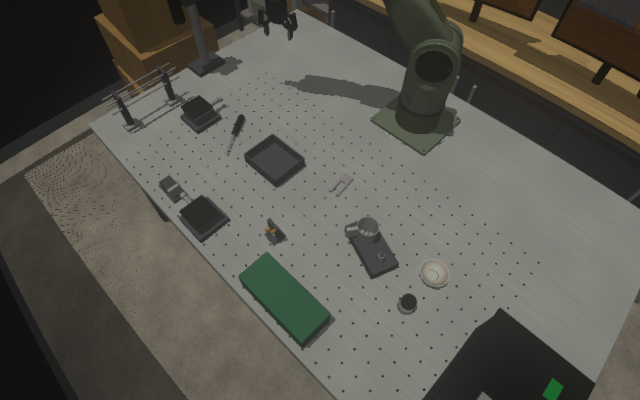

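View pics/side0.png

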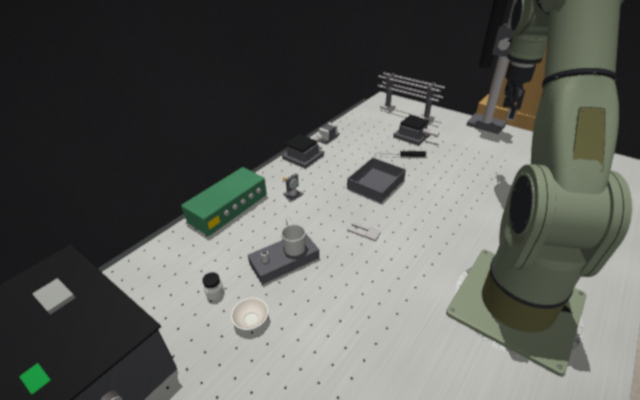

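The scene view shows the cup at about (368,228) with its tab to the left at (351,231), and the holder at (373,248). The tray is at (274,160), the fork at (342,183), the mount at (273,232) and the dish at (434,272). The side view shows the same things: cup (293,240), tray (377,180).

```bash
python3 - <<'E'
from h import *
for f,cb,tb in(("scene0",(340,205,385,250),(240,130,310,190)),("side0",(275,215,312,262),(342,155,410,205))):
    z=load(f);P=cloud(z)
    def sub(b,lo,hi):
        q=P[b[1]:b[3],b[0]:b[2]].reshape(-1,3); return q[(q[:,2]>lo)&(q[:,2]<hi)]
    print(f,'table z',np.median(P[300:330,500:520,2]) if f=="scene0" else np.median(P[330:360,350:400,2]))
    q=sub(cb,.083,.105); print('rim',len(q),q.min(0),q.max(0))
    c,r=cv2.minEnclosingCircle(q[:,:2].astype(np.float32)); print(c,r)
    print(np.round(q[np.argsort(q[:,0])][::max(1,len(q)//25)],3).tolist())
    q=sub(tb,.038,.055); print('tray',len(q),cv2.minAreaRect(q[:,:2].astype(np.float32)))
    q=sub((340,215,400,280) if f=="scene0" else (245,230,325,285),.028,.042); print('holder',len(q),cv2.minAreaRect(q[:,:2].astype(np.float32)))
E
```

```text
scene0 table z 0.005379988476810902
rim 185 [0.51590827 0.16047611 0.08325969] [0.60898505 0.2345611  0.09781915]
(0.5651903748512268, 0.1916130781173706) 0.0507076159119606
[[0.516, 0.203, 0.09], [0.52, 0.194, 0.096], [0.521, 0.213, 0.084], [0.522, 0.212, 0.09], [0.524, 0.185, 0.095], [0.526, 0.184, 0.091], [0.53, 0.225, 0.098], [0.535, 0.175, 0.091], [0.54, 0.23, 0.092], [0.548, 0.17, 0.095], [0.552, 0.166, 0.089], [0.56, 0.233, 0.085], [0.566, 0.175, 0.087], [0.573, 0.227, 0.089], [0.577, 0.18, 0.094], [0.579, 0.218, 0.084], [0.581, 0.207, 0.091], [0.582, 0.216, 0.087], [0.583, 0.21, 0.086], [0.584, 0.198, 0.091], [0.586, 0.176, 0.095], [0.59, 0.176, 0.094], [0.593, 0.178, 0.089], [0.597, 0.175, 0.084], [0.6, 0.173, 0.09], [0.604, 0.16, 0.093], [0.608, 0.165, 0.085]]
tray 269 ((0.5463129878044128, -0.23338757455348969), (0.14249399304389954, 0.1734003722667694), 0.4129587709903717)
holder 1096 ((0.5643931031227112, 0.23385317623615265), (0.18105478584766388, 0.09337833523750305), 67.92977142333984)
side0 table z -0.0005479845061855785
rim 207 [0.51629426 0.16011819 0.08310327] [0.
[... 219 characters left out ...]
225, 0.085], [0.531, 0.178, 0.091], [0.535, 0.232, 0.089], [0.539, 0.173, 0.089], [0.543, 0.235, 0.09], [0.547, 0.234, 0.091], [0.552, 0.237, 0.094], [0.555, 0.233, 0.093], [0.561, 0.231, 0.092], [0.564, 0.174, 0.084], [0.57, 0.179, 0.093], [0.572, 0.181, 0.092], [0.575, 0.223, 0.092], [0.578, 0.183, 0.091], [0.579, 0.194, 0.087], [0.58, 0.189, 0.087], [0.581, 0.212, 0.093], [0.583, 0.172, 0.092], [0.59, 0.178, 0.092], [0.594, 0.169, 0.091], [0.6, 0.166, 0.093]]
tray 260 ((0.5430317521095276, -0.23321077227592468), (0.14194540679454803, 0.17621217668056488), 0.8793427348136902)
holder 1223 ((0.5620697140693665, 0.23439639806747437), (0.181986004114151, 0.09370572865009308), 68.9784927368164)
```

```bash
python3 - <<'E'
from h import *
import itertools
from scipy.spatial.transform import Rotation as Ro
o=env.observe();q=o['joints'];T=Ro.from_rotvec(o['tcp_rot'])
for s in itertools.product([1,-1],repeat=7):
    if s[1]<0 or s[3]<0 or s[5]<0: continue
    R=Ro.from_euler('ZYZYZYZ'[:3],[s[0]*q[0],q[1],s[2]*q[2]])*Ro.from_euler('YZY',[q[3],s[4]*q[4],q[5]])*Ro.from_euler('Z',[s[6]*q[6]])
    C=R.inv()*T; print(s,np.round(C.as_matrix(),3).tolist())
E
```

```text
(1, 1, 1, 1, 1, 1, 1) [[[-0.765, 0.644, -0.002], [-0.644, -0.765, 0.001], [-0.001, 0.002, 1.0]]]
(1, 1, 1, 1, 1, 1, -1) [[[-0.853, 0.521, -0.001], [-0.521, -0.853, 0.001], [-0.001, 0.002, 1.0]]]
(1, 1, 1, 1, -1, 1, 1) [[[-0.749, 0.663, -0.005], [-0.663, -0.748, 0.036], [0.021, 0.03, 0.999]]]
(1, 1, 1, 1, -1, 1, -1) [[[-0.84, 0.543, 0.001], [-0.542, -0.839, 0.037], [0.021, 0.03, 0.999]]]
(1, 1, -1, 1, 1, 1, 1) [[[-0.738, 0.675, 0.001], [-0.675, -0.737, -0.035], [-0.023, -0.026, 0.999]]]
(1, 1, -1, 1, 1, 1, -1) [[[-0.831, 0.557, -0.005], [-0.556, -0.83, -0.035], [-0.023, -0.026, 0.999]]]
(1, 1, -1, 1, -1, 1, 1) [[[-0.72, 0.694, -0.002], [-0.694, -0.72, 0.001], [-0.001, 0.001, 1.0]]]
(1, 1, -1, 1, -1, 1, -1) [[[-0.816, 0.578, -0.001], [-0.578, -0.816, 0.001], [-0.001, 0.001, 1.0]]]
(-1, 1, 1, 1, 1, 1, 1) [[[-0.083, -0.997, -0.0], [0.997, -0.083, 0.0], [-0.0, 0.0, 1.0]]]
(-1, 1, 1, 1, 1, 1, -1) [[[0.068, -0.998, 0.0], [0.998, 0.068, 0.0], [-0.0, 0.0, 1.0]]]
(-1, 1, 1, 1, -1, 1, 1) [[[-0.109, -0.994, -0.003], [0.993, -0.109, 0.036], [-0.036, 0.001, 0.999]]]
(-1, 1, 1, 1, -1, 1, -1) [[[0.042, -0.999, 0.002], [0.998, 0.042, 0.036], [-0.036, 0.001, 0.999]]]
(-1, 1, -1, 1, 1, 1, 1) [[[-0.125, -0.992, 0.002], [0.992, -0.125, -0.036], [0.036, -0.002, 0.999]]]
(-1, 1, -1, 1, 1, 1, -1) [[[0.025, -1.0, -0.003], [0.999, 0.026, -0.036], [0.036, -0.002, 0.999]]]
(-1, 1, -1, 1, -1, 1, 1) [[[-0.15, -0.989, -0.0], [0.989, -0.15, -0.0], [0.0, -0.0, 1.0]]]
(-1, 1, -1, 1, -1, 1, -1) [[[0.0, -1.0, -0.0], [1.0, 0.0, -0.0], [0.0, -0.0, 1.0]]]
```

>>> servo_tool([
  {"translation": [0.5,1,0.5],"dr": [0,0,1]},
  {"translation": [0.5,1,0.5],"dr": [0,0,1]},
  {"translation": [0.5,1,0.5],"dr": [0,0,1]},
  {"translation": [0.5,1,0.5],"dr": [0,0,1]},
  {"translation": [0.5,1,0],"dr": [0,0,1]},
  {"translation": [0.5,1,0],"dr": [0,0,1]},
  {"translation": [0.5,1,0],"dr": [0,0,1]},
  {"translation": [0.5,1,0],"dr": [0,0,1]},
])

```text
clock: 1.1
tool_pos: [0.3229, -0.3605, 0.2711]
tcp_rot: [-1.906, -2.497, 0.0]
contact_force: [0.3, 0.3, -0.1]
grip_width: 0.996
grip_force: 0.0
```

```bash
cat >> h.py <<'E'
import json,os
def log():
    o=env.observe(); open('log.txt','a').write(json.dumps([list(o['joints']),list(o['tool_pos']),list(o['tcp_rot'])])+'\n'); return o
E
python3 -c "
from h import *
open('log.txt','w').write(json.dumps([[1.09329781,0.70701341,-0.02763124,1.48492484,0.02198682,0.95089844,-0.07548661],[0.24264335,-0.5210495,0.23089624],[-3.06640372,-.678971421,3.3e-4]])+'\n')
print(log()['joints'])"
```

```text
[ 1.03446364  0.54460344 -0.44497526  1.73135201  0.28206897  0.92975989
  0.74249489]
```

>>> servo_tool([
  {"translation": [0.5,1,0.5],"dr": [0,0,0.4]},
  {"translation": [0.5,1,0.5],"dr": [0,0,0.4]},
  {"translation": [0.5,1,0.5],"dr": [0,0,0.4]},
  {"translation": [0.5,1,0.5],"dr": [0,0,0.4]},
  {"translation": [0.5,1,0.5],"dr": [0,0,0.4]},
  {"translation": [0.5,1,0.5],"dr": [0,0,0.4]},
  {"translation": [0.5,1,0],"dr": [0,0,0.4]},
  {"translation": [0.5,1,0],"dr": [0,0,0.4]},
  {"translation": [0.5,1,0],"dr": [0,0,0.4]},
  {"translation": [0.5,1,0],"dr": [0,0,0.4]},
  {"translation": [0.5,1,0],"dr": [0,0,0]},
  {"translation": [0.5,1,0],"dr": [0,0,0]},
  {"translation": [0.5,1,0],"dr": [0,0,0]},
  {"translation": [0.5,1,0],"dr": [0,0,0]},
])

```text
clock: 2.85
tool_pos: [0.4631, -0.0798, 0.3309]
tcp_rot: [-0.942, -2.996, 0.0]
contact_force: [-0.1, 0.6, 0.7]
grip_width: 0.998
grip_force: 0.0
```

```bash
python3 -c "
from h import *
print(log()['joints'])"
```

```text
[ 0.50233309  0.4874839  -0.6734354   1.65351548  0.33060864  1.11822095
  0.7008317 ]
```

>>> servo_tool([
  {"translation": [0.5,1,-0.5],"dr": [0,0,0]},
  {"translation": [0.5,1,-0.5],"dr": [0,0,0]},
  {"translation": [0.5,1,-0.5],"dr": [0,0,0]},
  {"translation": [0.5,1,-0.5],"dr": [0,0,0]},
  {"translation": [0.5,1,-0.5],"dr": [0,0,0]},
  {"translation": [0.5,1,-0.5],"dr": [0,0,0]},
  {"translation": [0.5,1,-0.5],"dr": [0,0,0]},
  {"translation": [0.5,1,-0.5],"dr": [0,0,0]},
  {"translation": [0.5,1,0],"dr": [0,0,0]},
  {"translation": [0.5,1,0],"dr": [0,0,0]},
  {"translation": [0.5,1,0],"dr": [0,0,0]},
  {"translation": [0.5,1,0],"dr": [0,0,0]},
])

```text
clock: 4.35
tool_pos: [0.5826, 0.1604, 0.2507]
tcp_rot: [-0.942, -2.996, 0.001]
contact_force: [-0.1, 0.3, -0.6]
grip_width: 0.994
grip_force: 0.0
```

```bash
python3 - <<'E'
from h import *
from scipy.spatial.transform import Rotation as Ro
from scipy.optimize import least_squares
o=log();print(np.round(o['joints'],3),o['tool_pos'],o['tcp_rot'])
L=[json.loads(l) for l in open('log.txt')]
def fk(q,p):
    A=Ro.from_euler('ZY',[-q[0],q[1]]);B=A*Ro.from_euler('ZY',[-q[2],q[3]]);C=B*Ro.from_euler('ZYZ',[-q[4],q[5],-q[6]])*Ro.from_euler('z',np.pi/2)
    return A.apply([p[1],0,p[2]])+B.apply([p[3],0,p[4]])+C.apply([0,0,p[5]])+[0,0,p[0]]+Ro.from_euler('Z',-q[0]).apply([p[6],0,0]),C
f=lambda p:np.concatenate([fk(q,p)[0]-np.array(x) for q,x,_ in L]+[.001*(p-p0)])
p0=np.array([.34,0,.4,0,.4,.3,0]);s=least_squares(f,p0);print(s.x,np.abs(s.fun[:-7]).max())
for q,x,r in L: print(((fk(q,s.x)[1]).inv()*Ro.from_rotvec(r)).magnitude())
E
```

```text
[-0.062  0.778 -0.573  1.327  0.428  1.16   0.288] [0.5826109  0.16038062 0.25065157] [-9.41887249e-01 -2.99613965e+00  7.85629786e-04]
[-0.25615135 -0.00898989  0.51786742 -0.00099043  0.23668867 -0.22462746
  0.05388935] 0.028135337441159397
9.06260428917673e-07
6.086244797452733e-16
1.932779319697503e-16
5.372646378297039e-16
```

```bash
python3 - <<'E'
from h import *
from scipy.spatial.transform import Rotation as Ro
L=[json.loads(l) for l in open('log.txt')]
for nm,use in(("zonly",0),("y",1),("x",2)):
    M=[];b=[]
    for q,x,r in L:
        R=Ro.identity();c=[]
        for i,a in enumerate('ZYZYZYZ'):
            R=R*Ro.from_euler(a,-q[i] if a=='Z' else q[i]); m=R.as_matrix()
            if i in(1,3): c.append(m[:,2])
            if i==0 : c.append(np.array([0,0,1.]))
            if use==1 and i in(0,2): c.append(m[:,1])
            if use==2 and i in(2,): c.append(m[:,0])
            if use==2 and i==3: c.append(m[:,0])
        M.append(np.array(c).T);b.append(x)
    M=np.vstack(M);b=np.hstack(b);s=np.linalg.lstsq(M,b,rcond=None)[0];print(nm,s,np.abs(M@s-b).max())
im,d,c=grab("wrist","w1")
z=load("w1");P=cloud(z);print(P[200,320],-z['R'].T@z['t'])
E
```

```text
zonly [-0.08112967  0.59017216  0.24140787] 0.02961977941140906
y [ 0.00418118 -0.01002075  0.52065293 -0.02194476  0.28993277] 0.00011598754187236437
x [-0.08886131  0.54965176 -0.01422091  0.25240947 -0.04707793] 0.02907928986852512
[0.62283516 0.13762938 0.00072157] [0.51432634 0.20870648 0.39429971]
```

View pics/w1.png

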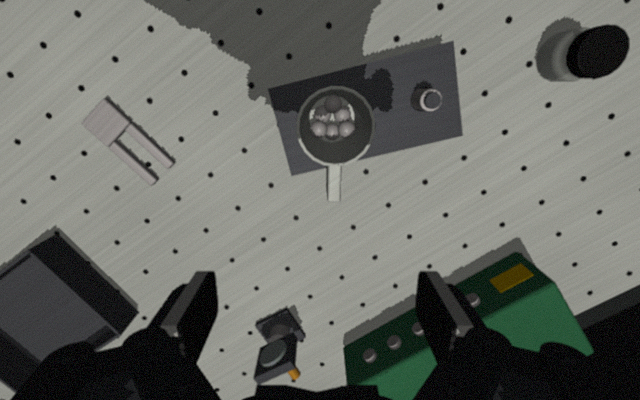

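The wrist view shows the cup centred at about (336,125) with the six balls inside, and its tab running from (334,165) to (334,200). The post is at (429,98), and the mirror mount at (278,330) sits well clear of the tab.

```bash
python3 - <<'E'
from h import *
z=load("w1");K,D,R,t=z['K'],z['D'],z['R'],z['t']
def ray(uv,h):
    p=cv2.undistortPoints(np.array([[uv]],float),K,D)[0,0];d=R.T@[*p,1];o=-R.T@t;return (o+d*(h-o[2])/d[2])[:2]
g=cv2.cvtColor(z['im'],cv2.COLOR_RGB2GRAY)
b=g[163:206,318:352];
for r in range(0,43,6): print(163+r,b[r].tolist())
P=cloud(z);q=P[150:206,318:352].reshape(-1,3);q=q[(q[:,2]>.084)&(q[:,2]<.1)]
print(len(q),cv2.minAreaRect(q[:,:2].astype(np.float32)),q[:,2].mean())
q=P[75:172,290:382].reshape(-1,3);q=q[(q[:,2]>.084)&(q[:,2]<.1)];A=np.c_[2*q[:,:2],np.ones(len(q))];s=np.linalg.lstsq(A,(q[:,:2]**2).sum(1),rcond=None)[0];print('rim',s[:2],np.sqrt(s[2]+s[0]**2+s[1]**2))
for uv in((334,185),(334,200),(334,165)):print(uv,ray(uv,.093))
# other object positions
for n,u,v in(('fork',125,140),('mount',278,330),('trayedge',60,232)):print(n,P[v,u])
S=cloud(load("scene0"))
for n,u,v in(('driver',238,125),('driver2',229,150),('fork',342,183),('mount',271,232)):print(n,S[v,u])
E
```

```text
163 [95, 112, 132, 153, 163, 162, 161, 155, 150, 146, 140, 135, 129, 123, 116, 101, 100, 99, 107, 111, 113, 128, 134, 137, 129, 121, 135, 152, 161, 164, 159, 156, 153, 153]
169 [107, 120, 124, 131, 137, 141, 153, 139, 103, 71, 108, 147, 176, 174, 174, 173, 176, 175, 178, 178, 178, 166, 130, 115, 141, 148, 152, 151, 149, 145, 147, 148, 148, 149]
175 [153, 155, 148, 149, 146, 148, 153, 136, 101, 75, 122, 157, 180, 174, 175, 176, 176, 173, 173, 178, 166, 154, 127, 126, 148, 154, 146, 146, 150, 147, 148, 153, 150, 152]
181 [150, 149, 152, 151, 148, 145, 149, 143, 98, 76, 121, 152, 170, 167, 173, 172, 176, 176, 178, 173, 170, 149, 130, 142, 155, 150, 152, 153, 146, 150, 150, 153, 145, 152]
187 [150, 149, 149, 145, 149, 153, 152, 140, 91, 75, 131, 160, 172, 175, 174, 174, 172, 173, 171, 166, 165, 139, 119, 146, 153, 155, 148, 150, 146, 147, 145, 149, 147, 148]
193 [151, 149, 144, 148, 153, 152, 153, 158, 127, 93, 129, 165, 178, 175, 172, 167, 171, 167, 167, 171, 167, 139, 121, 143, 149, 150, 145, 148, 151, 148, 153, 154, 154, 150]
199 [154, 151, 151, 150, 149, 151, 147, 147, 139, 117, 141,
[... 194 characters left out ...]
, 150, 151, 149, 142, 146, 148, 145, 151, 151, 155, 153, 152, 149, 150, 150, 147, 149, 154, 154]
694 ((0.5892601609230042, 0.17578575015068054), (0.029485151171684265, 0.040575187653303146), 55.48044204711914) 0.09274819110660926
rim [0.5512387  0.20182775] 0.03174057041716909
(334, 185) [0.59291542 0.17271507]
(334, 200) [0.60470005 0.16477778]
(334, 165) [0.57772409 0.18294437]
fork [ 4.39733923e-01 -1.69107739e-03 -1.08842281e-04]
mount [ 0.73135027 -0.00363633  0.02110261]
trayedge [ 0.47587021 -0.14374789  0.00241029]
driver [ 0.52946665 -0.46221805  0.02276954]
driver2 [ 0.62186336 -0.40802139 -0.00458082]
fork [0.43856466 0.0011244  0.00193844]
mount [0.76458967 0.00436321 0.07375366]
```

>>> servo_tool([
  {"translation": [0.2,0.2,0],"dr": [-0.57,-0.82,0]},
  {"translation": [0.2,0.2,0],"dr": [-0.57,-0.82,0]},
  {"translation": [0.17,0.18,0],"dr": [-0.57,-0.82,0]},
])

```text
clock: 4.78
tool_pos: [0.5938, 0.1716, 0.2514]
tcp_rot: [0.788, 2.509, -0.208]
contact_force: [0.6, 1.0, -1.3]
grip_width: 1.002
grip_force: 0.0
```

```bash
python3 -c "
from h import *
print(log()['joints'])"
```

```text
[-0.44715989  0.67651146 -0.22353645  1.66655813  0.91215418  0.83924437
 -0.29031646]
```

>>> servo_tool([
  {"translation": [0,0,-0.5],"dr": [0.57,0.82,0]},
  {"translation": [0,0,-1],"dr": [0.57,0.82,0]},
  {"translation": [0,0,-1],"dr": [0.57,0.82,0]},
  {"translation": [0,0,-1],"dr": [0,0,0]},
  {"translation": [0,0,-1],"dr": [0,0,0]},
])

```text
clock: 5.4
tool_pos: [0.5938, 0.1707, 0.1598]
tcp_rot: [-0.944, -2.995, 0.0]
contact_force: [-0.0, 0.1, -0.2]
grip_width: 0.997
grip_force: 0.0
```

```bash
cat >> h.py <<'E'
from scipy.spatial.transform import Rotation as Ro
def cols(q):
    R=Ro.identity();c=[np.array([0,0,1.])]
    for i,a in enumerate('ZYZYZYZ'):
        R=R*Ro.from_euler(a,-q[i] if a=='Z' else q[i]); m=R.as_matrix()
        if i in(1,3,6): c.append(m[:,2])
        if i in(0,2): c.append(m[:,1])
    return np.array(c).T,R*Ro.from_euler('z',np.pi/2)
def fit():
    L=[json.loads(l) for l in open('log.txt')]
    M=np.vstack([cols(q)[0] for q,_,_ in L]);b=np.hstack([x for _,x,_ in L]);s=np.linalg.lstsq(M,b,rcond=None)[0];return s,np.abs(M@s-b).max()
E
python3 - <<'E'
from h import *
from scipy.optimize import least_squares
o=log();print(np.round(o['joints'],3),o['tool_pos'],Ro.from_rotvec(o['tcp_rot']).as_matrix().round(3).tolist())
s,e=fit();print(s,e)
lo=np.array([-2.71,-.32,-1.57,0,-1.46,0,-2.83])+.1;hi=np.array([2.71,2.16,1.52,2.45,4.6,2.02,2.83])-.1
q0=o['joints'];rng=np.random.default_rng(0)
# pour pose: TCP z ~ .2, cup x tilted up; d = horizontal azimuth phi, tilt T
for phi in(-90,-60,-35,0,30,60,90,120):
  for T in(105,):
    a=np.radians(phi);e=np.array([np.cos(a),np.sin(a),0]);z=np.array([0,0,1.]);t=np.radians(T)
    d=e*np.sin(t)-z*np.cos(t);cx=z*np.sin(t)+e*np.cos(t)   # cup x (start e) after tilt
    X=-cx;Y=np.cross(d,X);Rt=Ro.from_matrix(np.c_[X,Y,d])
    p=np.array([.545,-.233,.185])+.03*e+d*.019
    best=None
    for k in range(25):
        x0=np.clip(q0 if k==0 else rng.uniform(lo,hi),lo,hi)
        def f(q):
            m,R=cols(q);return np.r_[(m@s-p)*10,(Rt.inv()*R).as_rotvec()*3,.02*(q-q0)]
        r=least_squares(f,x0,bounds=(lo,hi));er=np.abs(r.fun[:6]).max()
        if best is None or r.cost<best[0]: best=(r.cost,er,r.x)
    print(phi,T,np.round(best[0],4),np.round(best[1],3),np.round(best[2],2))
E
```

```text
[-0.099  0.894 -0.513  1.395  0.478  0.978  0.24 ] [0.5937782  0.17074615 0.15979881] [[-0.819, 0.573, -0.001], [0.573, 0.819, 0.0], [0.001, -0.0, -1.0]]
[ 0.31294043 -0.00999897  0.52108755 -0.02190225  0.28994996  0.30907315] 0.00012256102858737572
-90 105 0.001 0.0 [-0.31  1.47  0.43  1.64  1.31  1.43 -1.42]
-60 105 0.0017 0.001 [-0.07  1.44  0.06  2.05  1.93  1.92 -1.93]
-35 105 0.0029 0.001 [-0.18  1.65  0.57  2.27  2.22  1.92 -2.56]
0 105 0.0032 0.001 [ 1.32  2.04 -1.47  2.16  3.78  0.81  0.  ]
30 105 0.002 0.001 [ 1.34  1.73 -1.15  1.82 -1.36  0.62 -1.51]
60 105 0.0019 0.0 [ 0.99  1.48 -0.49  1.35 -1.13  1.52 -2.07]
90 105 0.0025 0.001 [ 0.9   1.64 -0.83  0.77 -0.64  1.92 -2.65]
120 105 0.5326 0.714 [ 0.91  1.63 -1.04  0.94 -0.34  1.92 -2.73]
```

>>> servo_tool([
  {"translation": [0,0.06,-1],"dr": [0,0,0]},
  {"translation": [0,0,-1],"dr": [0,0,0]},
  {"translation": [0,0,-1],"dr": [0,0,0]},
  {"translation": [0,0,-1],"dr": [0,0,0]},
  {"translation": [0,0,-0.8],"dr": [0,0,0]},
  {"translation": [0,0,-0.4],"dr": [0,0,0]},
  {"translation": [0,0,-0.2],"dr": [0,0,0]},
  {"translation": [0,0,0],"dr": [0,0,0]},
])

```text
clock: 6.4
tool_pos: [0.5942, 0.1717, 0.0535]
tcp_rot: [0.945, 2.996, 0.0]
contact_force: [-0.5, 0.3, -0.2]
grip_width: 0.998
grip_force: 0.0
```

>>> servo_tool([
  {"translation": [0,0,0],"dr": [0,0,0]},
  {"translation": [0,0,0],"dr": [0,0,0]},
  {"translation": [0,0,0],"dr": [0,0,0]},
  {"translation": [0,0,0],"dr": [0,0,0]},
  {"translation": [0,0,0],"dr": [0,0,0]},
  {"translation": [0,0,0],"dr": [0,0,0]},
  {"translation": [0,0,0],"dr": [0,0,0]},
  {"translation": [0,0,0],"dr": [0,0,0]},
  {"translation": [0,0,0],"dr": [0,0,0]},
  {"translation": [0,0,0],"dr": [0,0,0]},
], jaw=0, newtons=105)

```text
clock: 7.65
tool_pos: [0.5943, 0.1716, 0.0535]
tcp_rot: [0.946, 2.996, 0.0]
contact_force: [-0.4, -0.8, 5.1]
grip_width: 0.124
grip_force: 102.2
```

>>> servo_tool([
  {"translation": [0,0,0.15],"dr": [0,0,0]},
  {"translation": [0,0,0.25],"dr": [0,0,0]},
  {"translation": [0,0,0.35],"dr": [0,0,0]},
  {"translation": [0,0,0.35],"dr": [0,0,0]},
  {"translation": [0,0,0.35],"dr": [0,0,0]},
  {"translation": [0,0,0.35],"dr": [0,0,0]},
  {"translation": [0,0,0.35],"dr": [0,0,0]},
  {"translation": [0,0,0.4],"dr": [0,0,0]},
  {"translation": [0,0,0.5],"dr": [0,0,0]},
  {"translation": [0,0,0.5],"dr": [0,0,0]},
  {"translation": [0,0,0.5],"dr": [0,0,0]},
  {"translation": [0,0,0.5],"dr": [0,0,0]},
  {"translation": [0,0,0.5],"dr": [0,0,0]},
  {"translation": [0,0,0.5],"dr": [0,0,0]},
  {"translation": [0,0,0.3],"dr": [0,0,0]},
  {"translation": [0,0,0.15],"dr": [0,0,0]},
])

```text
clock: 9.65
tool_pos: [0.5942, 0.1715, 0.1736]
tcp_rot: [0.946, 2.996, -0.0]
contact_force: [0.2, 0.6, -2.0]
grip_width: 0.127
grip_force: 102.2
```

```bash
python3 - <<'E'
from h import *
o=log();print(np.round(o['joints'],3),o['tool_pos'],o['contact_force'],o['moment'])
grab("scene","s1");grab("side","d1")
a=cv2.imread('pics/d1.png')[150:300,200:420];b=cv2.imread('pics/s1.png')[130:280,260:480]
cv2.imwrite('pics/s1c.png',cv2.resize(np.vstack([a,b]),None,fx=2,fy=2))
E
```

```text
[-0.099  0.878 -0.519  1.379  0.468  1.007  0.247] [0.59415842 0.17154233 0.17358014] [ 0.24739849  0.55590197 -2.00161052] [-0.11792347 -0.08289233  0.00647534]
```

View pics/s1c.png

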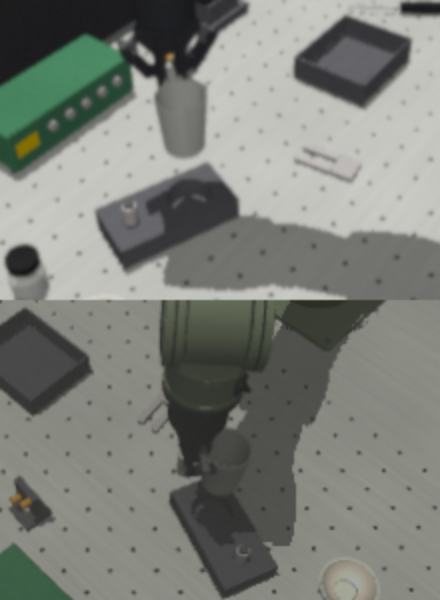

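The crop shows the cup held upright, well clear of the block, with the post and the other things undisturbed. Next I carry it to the tray, yawing it by -55 degrees.

>>> servo_tool([
  {"translation": [-0.1,-0.3,0.2],"dr": [0,0,-0.22]},
  {"translation": [-0.1,-0.6,0.2],"dr": [0,0,-0.22]},
  {"translation": [-0.1,-0.9,0.2],"dr": [0,0,-0.22]},
  {"translation": [-0.1,-0.9,0.2],"dr": [0,0,-0.22]},
  {"translation": [-0.1,-0.9,0.2],"dr": [0,0,-0.22]},
  {"translation": [-0.1,-0.9,0.2],"dr": [0,0,-0.22]},
  {"translation": [-0.1,-0.9,0.2],"dr": [0,0,-0.22]},
  {"translation": [-0.1,-0.9,0.2],"dr": [0,0,-0.22]},
  {"translation": [-0.1,-0.9,0.2],"dr": [0,0,-0.22]},
  {"translation": [-0.1,-0.9,0.2],"dr": [0,0,-0.22]},
  {"translation": [-0.1,-0.9,0],"dr": [0,0,-0.22]},
  {"translation": [-0.1,-0.9,0],"dr": [0,0,-0.22]},
  {"translation": [-0.1,-0.9,0],"dr": [0,0,-0.22]},
  {"translation": [-0.1,-0.9,0],"dr": [0,0,-0.22]},
  {"translation": [-0.1,-0.9,0],"dr": [0,0,-0.22]},
  {"translation": [-0.1,-0.9,0],"dr": [0,0,-0.22]},
  {"translation": [-0.1,-0.9,0],"dr": [0,0,-0.22]},
  {"translation": [-0.1,-0.9,0],"dr": [0,0,-0.22]},
  {"translation": [-0.1,-0.9,0],"dr": [0,0,-0.22]},
  {"translation": [-0.1,-0.9,0],"dr": [0,0,-0.22]},
])

```text
clock: 12.25
tool_pos: [0.554, -0.1716, 0.2133]
tcp_rot: [-2.002, -2.421, 0.0]
contact_force: [-0.6, 0.4, -2.0]
grip_width: 0.125
grip_force: 102.2
```

>>> servo_tool([
  {"translation": [-0.1,-0.9,0],"dr": [0,0,-0.22]},
  {"translation": [-0.1,-0.9,0],"dr": [0,0,-0.22]},
  {"translation": [-0.1,-0.9,0],"dr": [0,0,-0.22]},
  {"translation": [-0.1,-0.9,0],"dr": [0,0,-0.22]},
  {"translation": [-0.05,-0.9,0],"dr": [0,0,-0.22]},
  {"translation": [0,-0.6,0],"dr": [0,0,0]},
  {"translation": [0,-0.3,0],"dr": [0,0,0]},
  {"translation": [0,-0.1,0],"dr": [0,0,0]},
  {"translation": [0,0,0],"dr": [0,0,0]},
])

```text
clock: 13.38
tool_pos: [0.5453, -0.2801, 0.2133]
tcp_rot: [-2.221, -2.221, -0.0]
contact_force: [0.2, 0.4, -2.3]
grip_width: 0.125
grip_force: 102.2
```

```bash
python3 - <<'E'
from h import *
from scipy.optimize import least_squares
o=log();q=o['joints'];print(np.round(q,3),o['tool_pos'],Ro.from_rotvec(o['tcp_rot']).as_matrix().round(3).tolist())
s,e=fit();print(e)
lo=np.array([-2.71,-.32,-1.57,0,-1.46,0,-2.83]);hi=np.array([2.71,2.16,1.52,2.45,4.6,2.02,2.83])
R0=Ro.from_rotvec(o['tcp_rot'])
# follow: G fixed xy, G z descending from .234 to .19
for T in range(0,110,15):
    Rt=Ro.from_rotvec([-np.radians(T),0,0])*R0
    G=np.array([.545,-.285,.234-.044*T/105]);p=G+Rt.apply([0,0,.019])
    def f(x):
        m,R=cols(x);return np.r_[(m@s-p)*30,(Rt.inv()*R).as_rotvec()*10,.02*(x-q)]
    r=least_squares(f,np.clip(q,lo+1e-3,hi-1e-3),bounds=(lo,hi));q=r.x
    A=Ro.from_euler('ZY',[-q[0],q[1]]);el=[0,0,s[0]]+A.apply([0,0,s[2]]) ;W=p-Rt.apply([0,0,s[5]])
    print(T,np.round(q,2),np.abs(r.fun[:6]).max().round(4),'elbow',el.round(2),'wrist',W.round(2))
E
```

```text
[ 0.576  0.8   -0.334  1.354  0.277  1.033  0.194] [ 0.54525319 -0.28005775  0.21331094] [[-0.0, 1.0, 0.0], [1.0, 0.0, 0.0], [0.0, 0.0, -1.0]]
0.00012883581142150713
0 [ 0.58  0.8  -0.34  1.34  0.28  1.04  0.2 ] 0.0 elbow [ 0.31 -0.21  0.68] wrist [ 0.54 -0.29  0.52]
15 [ 0.39  0.76 -0.16  1.49  0.48  0.88 -0.03] 0.0 elbow [ 0.33 -0.14  0.69] wrist [ 0.54 -0.21  0.51]
30 [ 0.16  0.78  0.06  1.62  0.71  0.77 -0.32] 0.0 elbow [ 0.36 -0.06  0.68] wrist [ 0.54 -0.14  0.47]
45 [-0.05  0.86  0.28  1.71  0.95  0.73 -0.66] 0.0 elbow [0.39 0.02 0.65] wrist [ 0.54 -0.08  0.42]
60 [-0.22  1.    0.44  1.77  1.13  0.76 -0.96] 0.0 elbow [0.43 0.1  0.59] wrist [ 0.54 -0.03  0.35]
75 [-0.32  1.18  0.56  1.77  1.22  0.86 -1.18] 0.0 elbow [0.46 0.15 0.51] wrist [ 0.54 -0.    0.28]
90 [-0.38  1.37  0.64  1.73  1.23  0.99 -1.31] 0.0 elbow [0.47 0.19 0.42] wrist [0.54 0.01 0.2 ]
105 [-0.4   1.56  0.71  1.65  1.19  1.15 -1.36] 0.0 elbow [0.48 0.2  0.32] wrist [ 0.54 -0.    0.11]
```

>>> servo_tool([
  {"translation": [0,-0.1,-0.06],"dr": [-0.4,0,0]},
  {"translation": [0,-0.1,-0.06],"dr": [-0.6,0,0]},
  {"translation": [0,-0.1,-0.06],"dr": [-0.6,0,0]},
  {"translation": [0,-0.1,-0.06],"dr": [-0.6,0,0]},
  {"translation": [0,-0.1,-0.06],"dr": [-0.6,0,0]},
  {"translation": [0,-0.1,-0.06],"dr": [-0.6,0,0]},
  {"translation": [0,-0.1,-0.06],"dr": [-0.6,0,0]},
  {"translation": [0,-0.1,-0.06],"dr": [-0.6,0,0]},
  {"translation": [0,-0.1,-0.06],"dr": [-0.6,0,0]},
  {"translation": [0,-0.1,-0.06],"dr": [-0.6,0,0]},
  {"translation": [0,0,0],"dr": [-0.5,0,0]},
  {"translation": [0,0,0],"dr": [-0.3,0,0]},
  {"translation": [0,0,0],"dr": [0,0,0]},
])

```text
clock: 15.0
tool_pos: [0.5456, -0.2992, 0.2002]
tcp_rot: [1.51, 1.513, -0.98]
contact_force: [0.1, 0.3, -2.7]
grip_width: 0.125
grip_force: 102.5
```

```bash
python3 - <<'E'
from h import *
o=log();q=o['joints'];print(np.round(q,3),o['tool_pos'],Ro.from_rotvec(o['tcp_rot']).as_matrix().round(3).tolist(),o['contact_force'])
grab("scene","s2");grab("side","d2")
a=cv2.imread('pics/d2.png')[100:250,270:490];b=cv2.imread('pics/s2.png')[80:230,190:410]
cv2.imwrite('pics/s2c.png',cv2.resize(np.vstack([a,b]),None,fx=2,fy=2))
E
```

```text
[-0.305  1.086  0.563  1.778  1.133  0.742 -1.024] [ 0.54557168 -0.29915543  0.20015434] [[-0.002, 1.0, 0.001], [0.408, 0.002, -0.913], [-0.913, -0.001, -0.408]] [ 0.14408185  0.2834972  -2.70837426]
```

View pics/s2c.png

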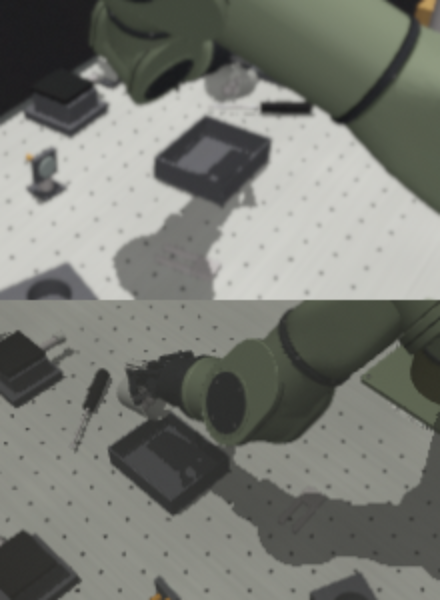

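The crops show the cup tilted about 66 degrees above the far (-y) side of the tray, with its mouth facing into the tray. Now I tip it slowly.

>>> servo_tool([
  {"translation": [0,0,0],"dr": [-0.3,0,0]},
  {"translation": [0,0,0],"dr": [-0.3,0,0]},
  {"translation": [0,0,0],"dr": [-0.3,0,0]},
  {"translation": [0,0,0],"dr": [-0.3,0,0]},
  {"translation": [0,0,0],"dr": [-0.3,0,0]},
  {"translation": [0,0,0],"dr": [-0.25,0,0]},
  {"translation": [0,0,0],"dr": [-0.25,0,0]},
  {"translation": [0,0,0],"dr": [-0.2,0,0]},
  {"translation": [0,0,0],"dr": [-0.2,0,0]},
  {"translation": [0,0,0],"dr": [-0.2,0,0]},
  {"translation": [0,0,0],"dr": [-0.2,0,0]},
  {"translation": [0,0,0],"dr": [-0.2,0,0]},
  {"translation": [0,0,0],"dr": [-0.2,0,0]},
  {"translation": [0,0,0],"dr": [-0.2,0,0]},
  {"translation": [0,0,0],"dr": [-0.2,0,0]},
  {"translation": [0,0,0],"dr": [-0.2,0,0]},
  {"translation": [0,0,0],"dr": [-0.2,0,0]},
])

```text
clock: 17.23
tool_pos: [0.5451, -0.3004, 0.2013]
tcp_rot: [1.0, 0.999, -1.329]
contact_force: [-0.1, 0.3, -0.7]
grip_width: 0.127
grip_force: 102.8
```

>>> servo_tool([
  {"translation": [0,0,0],"dr": [-0.1,0,0]},
  {"translation": [0,0,0],"dr": [0,0,0]},
  {"translation": [0,0,0],"dr": [0,0,0]},
  {"translation": [0,0,0],"dr": [0,0,0]},
  {"translation": [0,0,0],"dr": [0,0,0]},
  {"translation": [0,0,0],"dr": [0,0,0]},
  {"translation": [0,0,0],"dr": [0,0,0]},
  {"translation": [0,0,0],"dr": [0,0,0]},
])

```text
clock: 18.23
tool_pos: [0.5451, -0.3004, 0.2013]
tcp_rot: [0.988, 0.987, -1.335]
contact_force: [-0.6, 0.5, -1.6]
grip_width: 0.124
grip_force: 102.8
```

```bash
python3 - <<'E'
from h import *
o=log();q=o['joints'];print(np.round(q,3),o['tool_pos'],Ro.from_rotvec(o['tcp_rot']).as_matrix().round(3).tolist(),o['contact_force'])
grab("scene","s3");grab("side","d3")
a=cv2.imread('pics/d3.png')[100:250,310:450];b=cv2.imread('pics/s3.png')[80:230,200:340]
cv2.imwrite('pics/s3c.png',cv2.resize(np.hstack([a,b]),None,fx=2.8,fy=2.8,interpolation=cv2.INTER_CUBIC))
E
```

```text
[-0.429  1.6    0.793  1.646  1.139  1.102 -1.336] [ 0.5451303  -0.30044563  0.20129776] [[0.001, 1.0, -0.0], [-0.292, 0.0, -0.956], [-0.956, 0.001, 0.292]] [-0.55027379  0.47522544 -1.56879736]
```

View pics/s3c.png

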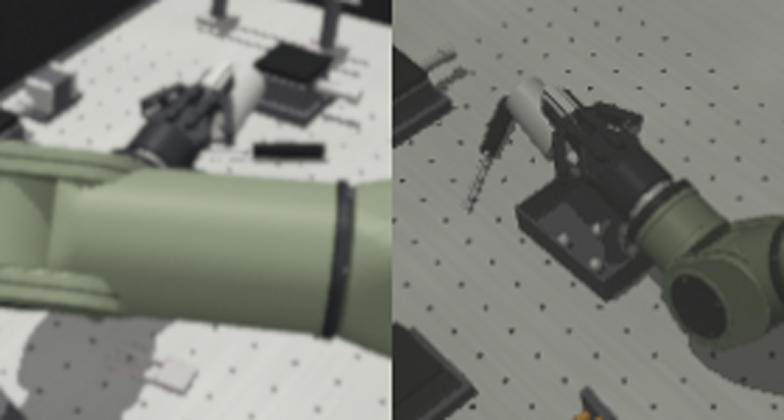

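The scene crop shows three balls in the tray (crop 563,240; 597,230; 596,263) and perhaps one still near the mouth (572,155). I tip further, raising the arm at the same time.

>>> servo_tool([
  {"translation": [0,0,0.4],"dr": [-0.2,0,0]},
  {"translation": [0,0,0.4],"dr": [-0.2,0,0]},
  {"translation": [0,0.1,0.4],"dr": [-0.2,0,0]},
  {"translation": [0,0.2,0.4],"dr": [-0.2,0,0]},
  {"translation": [0,0.2,0.2],"dr": [-0.2,0,0]},
  {"translation": [0,0.2,0],"dr": [-0.1,0,0]},
  {"translation": [0,0.2,0],"dr": [0,0,0]},
  {"translation": [0,0.1,0],"dr": [0,0,0]},
  {"translation": [0,0,0],"dr": [0,0,0]},
  {"translation": [0,0,0],"dr": [0,0,0]},
  {"translation": [0,0,0],"dr": [0,0,0]},
  {"translation": [0,0,0],"dr": [0,0,0]},
  {"translation": [0,0,0],"dr": [0,0,0]},
  {"translation": [0,0,0],"dr": [0,0,0]},
])

```text
clock: 20.08
tool_pos: [0.5451, -0.2804, 0.2373]
tcp_rot: [0.842, 0.842, -1.401]
contact_force: [1.4, 0.2, -0.7]
grip_width: 0.13
grip_force: 102.8
```

```bash
python3 - <<'E'
from h import *
o=log();q=o['joints'];print(np.round(q,3),o['tool_pos'],Ro.from_rotvec(o['tcp_rot']).as_matrix().round(3).tolist(),o['contact_force'],o['moment'])
grab("scene","s4");grab("wrist","w4")
a=cv2.imread('pics/w4.png');b=cv2.imread('pics/s4.png')[100:220,220:340]
b=cv2.resize(b,(400,400),interpolation=cv2.INTER_CUBIC)
a=cv2.resize(a,(400,250)); cv2.imwrite('pics/s4c.png',np.hstack([np.vstack([a,np.zeros((150,400,3),np.uint8)]),b]))
E
```

```text
[-0.449  1.667  0.858  1.62   1.12   1.223 -1.328] [ 0.54511692 -0.28043332  0.23727984] [[0.001, 1.0, -0.0], [-0.469, 0.0, -0.883], [-0.883, 0.001, 0.469]] [ 1.35179704  0.17712566 -0.65387909] [1.26902079 0.02226681 0.03856628]
```

View pics/s4c.png

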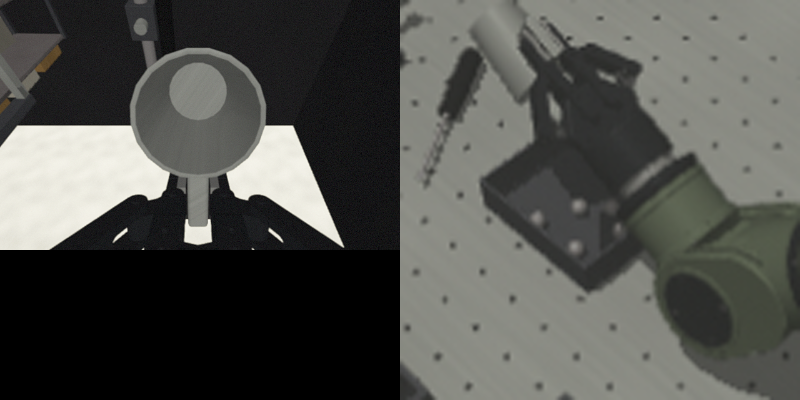

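The wrist view shows the cup empty. The scene crop shows four balls in the tray, with the rest of the tray hidden by the hand. I raise the arm briefly to count the balls.

>>> servo_tool([
  {"translation": [0,0,0.7],"dr": [0.3,0,0]},
  {"translation": [0,0,1],"dr": [0.3,0,0]},
  {"translation": [0,0,1],"dr": [0.3,0,0]},
  {"translation": [0,0,1],"dr": [0.2,0,0]},
  {"translation": [0,0,1],"dr": [0.1,0,0]},
  {"translation": [0,0,1],"dr": [0,0,0]},
  {"translation": [0,0,0.3],"dr": [0,0,0]},
  {"translation": [0,0,0],"dr": [0,0,0]},
])

```text
clock: 21.18
tool_pos: [0.5452, -0.2804, 0.3569]
tcp_rot: [1.001, 1.001, -1.328]
contact_force: [0.6, -0.6, -1.5]
grip_width: 0.124
grip_force: 102.8
```

```bash
python3 - <<'E'
from h import *
grab("scene","s5");grab("side","d5")
b=cv2.imread('pics/s5.png')[100:220,220:340];a=cv2.imread('pics/d5.png')[120:240,310:430]
cv2.imwrite('pics/s5c.png',cv2.resize(np.hstack([a,b]),None,fx=3.3,fy=3.3,interpolation=cv2.INTER_CUBIC))
E
```

```text
(no output)
```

View pics/s5c.png

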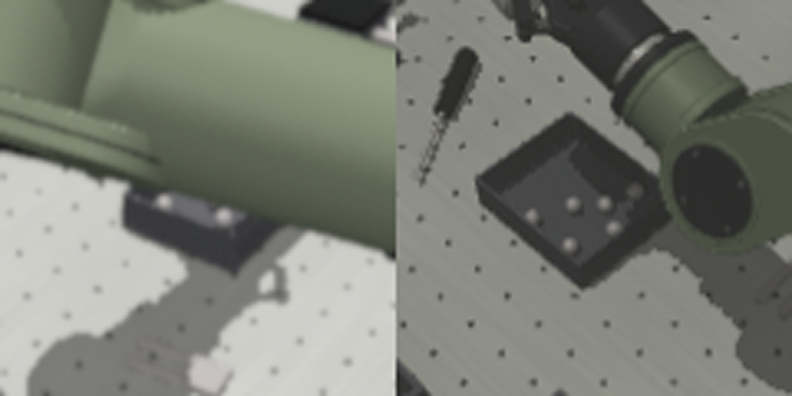

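All six balls lie in the tray (crop 533,215; 573,204; 604,202; 614,228; 570,244; 635,190). I lower back to a few centimetres above it.

>>> servo_tool([
  {"translation": [0,0,-0.6],"dr": [0,0,0]},
  {"translation": [0,0,-0.9],"dr": [0,0,0]},
  {"translation": [0,0,-0.9],"dr": [0,0,0]},
  {"translation": [0,0,-0.9],"dr": [0,0,0]},
  {"translation": [0,0,-0.9],"dr": [0,0,0]},
  {"translation": [0,0,-0.9],"dr": [0,0,0]},
  {"translation": [0,0,-0.9],"dr": [0,0,0]},
  {"translation": [0,0,-0.8],"dr": [0,0,0]},
  {"translation": [0,0,-0.5],"dr": [0,0,0]},
  {"translation": [0,0,-0.3],"dr": [0,0,0]},
  {"translation": [0,0,0],"dr": [0,0,0]},
  {"translation": [0,0,0],"dr": [0,0,0]},
  {"translation": [0,0,0],"dr": [0,0,0]},
  {"translation": [0,0,0],"dr": [0,0,0]},
])

```text
clock: 23.02
tool_pos: [0.5451, -0.2804, 0.2054]
tcp_rot: [1.001, 1.001, -1.328]
contact_force: [-0.1, 0.2, -1.3]
grip_width: 0.13
grip_force: 102.8
```

```bash
python3 - <<'E'
from h import *
o=env.observe();print(o['clock'],o['tool_pos'],Ro.from_rotvec(o['tcp_rot']).as_matrix()[:,2],o['contact_force'],np.abs(o['qvel']).max(),o['grip_force'])
if o['tool_pos'][2]<.22 and o['grip_force']>80: print(env.job_done())
E
```

```text
23.025 [ 0.54512823 -0.28040875  0.20544041] [-1.45149634e-04 -9.61252511e-01  2.75669346e-01] [-0.09740706  0.24494883 -1.26179172] 0.0027629413347385716 102.7880322933197
the job is handed in; nothing more can be done
None
```

The job is handed in at 23 s: all six balls were counted in the tray, the cup was seen empty, and the gripper still holds it tipped to about 106°, its lip roughly 6 cm above the tray rim.

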